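Sweep the used coffee capsules into the collecting tray

TASK

Clear the coffee bar: with the fingertips, sweep the three used coffee capsules along the counter through the open side of the low steel tray until each lies completely inside it. Only push them: do not take a capsule between the fingers or lift it, and leave the cup and everything else standing where it is.

Things in the scene. Friction and masses are not known exactly. Their poses are not given: they have to be found in the camera images.
- cap1_mid (a point): centre of a used aluminium coffee capsule (all three are alike): standing on its 40 mm wide, 3 mm thick rim, tapering from 35 mm wide above the rim to 29 mm, 30 mm tall, about 15 g, slides easily on the counter; this point lies on its axis 15 mm above its underside
- cap2_mid (a point): centre of a used aluminium coffee capsule (all three are alike): standing on its 40 mm wide, 3 mm thick rim, tapering from 35 mm wide above the rim to 29 mm, 30 mm tall, about 15 g, slides easily on the counter; this point lies on its axis 15 mm above its underside
- cap3_mid (a point): centre of a used aluminium coffee capsule (all three are alike): standing on its 40 mm wide, 3 mm thick rim, tapering from 35 mm wide above the rim to 29 mm, 30 mm tall, about 15 g, slides easily on the counter; this point lies on its axis 15 mm above its underside
- tray: fixed steel tray with three walls 35 mm tall, 4 mm thick, open at the top and on the fourth side; its floor is a foil-thin sheet flush with the counter, no step. Origin at floor level, middle of the inside. Inside 190 mm along its x axis, 130 mm along its y axis: the open side at y = -65 mm faces the tray's -y, towards the capsules; the back wall's inner face is at y = +65 mm
- cup: white porcelain espresso cup without saucer or handle, 56 mm wide, 58 mm tall, standing among the capsules; origin at the centre of its underside
- glass: small clear shot glass, 52 mm wide, 55 mm tall, standing to the right of the capsules; origin at the centre of its underside
- tamper: dark steel coffee tamper, round base 58 mm wide, 74 mm tall, standing on the robot's side of the tray; origin at the centre of its underside
- spoon: steel spoon lying flat on the right, on the robot's side of the glass, about 0.2 m long; origin near its middle, bowl towards its +x

How it is judged:
By the outcome, as a careful person would: the job done as asked, in the order asked, and still so for the second after the job is handed in, with the robot touching nothing.
It also fails if it takes over 70 s, if anything falls off the work surface, if the arm or the gripper's body presses on something with over 40 N, if the wrist force passes 120 N, or if a joint passes its speed limit or range.

ROBOT

A 6-joint arm with a two-finger parallel gripper is mounted at the origin on the work surface. World frame = base frame: x ahead of the robot, y to its left, z up, the work surface at z = 0. Lengths are in m, angles in rad, forces in N, time in s.
With the tool pointing down it reaches from about 0.225 to 0.875 m from the base axis. Payload 3.4 kg.
Tool frame: the origin (TCP) lies between the finger pads, 19 mm behind the fingertips; this is the grasp point; z points along the fingers, y is the line along which they close (so a half turn about z gives the same grasp; the last joint's range is limited). The gripper opens to 85 mm and grips with 20 to 120 N. Pads are 22 mm wide; open, the fingers measure 114 mm over their backs; the gripper's body (76 mm by 85 mm) begins 54 mm behind the grasp point. The pads swing forward as they close: fully open they stand 13 mm farther back than shut.
Start: joints at [1.087, 0.276, 1.505, -0, 1.361, -0.121], TCP at [0.204, 0.538, 0.25] pointing down, gripper open.
Joint ranges: [-2.89, 2.89], [-0.75, 2.08], [0.22, 2.7], [-1.18, 4.32], [0.11, 2.71], [-2.7, 2.7]. Speed limits (rad/s): [2.57, 2.57, 3.14, 3.14, 3.14, 3.14].

INTERFACE

Orientations are given as a unit quaternion [w, x, y, z].
In Python, from rig import manip gives the robot as it stands. The module is installed in compiled form; this text tells all that it offers.
- The arm moves only by the tool play_rows, never from a script. Its argument "motion" is a list of rows, each a list of 5 numbers: the shift along the tool's x, y, z in units of 40 mm (1.0 is 40 mm), then the turn about the tool's z in units of 10 degrees (1.0 is 10 degrees), then the finger opening in mm, from 0 to 85.4. A call has 1 to 5 rows; each row is the pose to reach, as a shift and turn from the pose commanded when the call began, along the tool's axes at that moment; what a row does not reach only later rows make up. A row lasts 1/8 s, in which the tool goes at most 62.5 mm and 10.7 degrees, less where a joint would pass 70% of its speed; a pose out of reach is approached as far as the arm can. A call with a gripper value outside its range is refused whole. The fingers move at their own pace and stop on an object; "newtons" is the grip in N (left out, the last holds). Time passes only in rows, so rows that repeat a pose let the fingers close. It gives the time, the measured TCP pose, the force, the opening and the grip force at its end, in the units of the state.
- manip.get_state(): the state, without advancing time (a new reading comes with each control period).
- manip.get_image(name): name is "scene" or "top" or "wrist"; returns a dict with "img" (384x512x3 uint8, red, green, blue), "range_z" (384x512 float32, m along the optical axis (not along the pixel's ray), 0 where there is no reading), "fx", "fy", "cx", "cy" (pixels), "R" (3x3) and "t" (3): a world point X has camera coordinates R X + t. Camera axes: x right, y down, z forward; pixel columns grow to the right and rows downward; lengths in m; the calibration is good to about 2 mm. A picture is of the moment at which its call begins.
- manip.sign_off(): hands the job in; it is judged then, once.
The state is a dict: "clock": time; "qpos": joint angles; "qd": joint speeds; "effort": joint torques, N m; "position": TCP position; "ee_rot": TCP orientation; "contact_force": force on the tool from outside, world axes, zero at the start; "moment": the same for the moment, N m; "width": finger opening in m; "gripper_force": force on a finger pad.
Only numpy, scipy, OpenCV 4.12 (cv2) and the standard library are available. Lean on these libraries where they do the work, as an engineer would, in place of code of your own. Each camera call takes 0.05 s, during which the arm holds its last target. There are 200 camera calls.

## Working session

There is one attempt and no reset: what is moved stays moved. The work goes in short steps, Python scripts to look and compute and a tool call to move; the robot and the scene stay as the last step left them, time stands still between calls to the robot, and variables do not carry over. Pictures are saved under pics/ and viewed, at most 10 in all, crops included, and the job is handed in when it is done.

Besides the shell and the picture viewer there is one more tool, called after ">>>" as a command line: name --pt "numbers of a row" for each row, then --argument value for the rest. play_rows: Moves the arm, as the interface text tells. Its arguments: {"type":"object","properties":{"motion":{"type":"array","items":{"type":"array","items":{"type":"number"}}},"newtons":{"type":"number"}},"required":["motion"]}

```bash
mkdir -p pics
cat > h.py <<'E'
from rig import manip
import numpy as np, cv2
def grab(n,f):
    d=manip.get_image(n); cv2.imwrite(f'pics/{f}.png',d['img'][:,:,::-1]); np.savez(f'pics/{f}.npz',**d); return d
def load(f): return dict(np.load(f'pics/{f}.npz'))
def world(d):
    v,u=np.mgrid[0:384,0:512]; z=d['range_z']
    P=np.stack([(u-d['cx'])/d['fx']*z,(v-d['cy'])/d['fy']*z,z],-1)
    return (P-d['t'])@d['R']
def ray(d,u,v,h):
    r=np.array([(u-d['cx'])/d['fx'],(v-d['cy'])/d['fy'],1.])@d['R']; c=-d['t']@d['R']
    return c+r*(h-c[2])/r[2]
E
python3 - <<'E'
from h import *
d=grab('top','top0'); e=grab('scene','sc0')
for x in(d,e): print(x['fx'],-x['t']@x['R'],x['R'].round(2).tolist())
cv2.imwrite('pics/both.png',cv2.resize(np.hstack([d['img'],e['img']])[:,:,::-1],(800,300)))
print(manip.get_state())
E
```

```text
356.21478606557133 [ 0.39573846 -0.05676399  0.95108708] [[0.03, -1.0, 0.0], [-0.99, -0.03, -0.16], [0.16, -0.0, -0.99]]
397.26290816367214 [ 0.84403549 -0.55557838  0.60121899] [[0.86, 0.51, 0.01], [0.35, -0.58, -0.73], [-0.37, 0.63, -0.68]]
{'clock': 0.1, 'qpos': array([ 1.08701014e+00,  2.76501670e-01,  1.50602592e+00, -8.32053366e-06,
        1.36074153e+00, -1.21025786e-01]), 'qd': array([ 0.00040572, -0.00313035, -0.00058837, -0.00062974,  0.00039934,
       -0.00171597]), 'effort': array([ 4.50824700e-04, -4.17703557e+01, -2.46404314e+01, -3.61907605e-04,
        5.80521446e-03,  1.08674703e-05]), 'position': array([0.20384506, 0.53715473, 0.24923564]), 'ee_rot': array([-2.45757447e-04,  1.80386383e-01,  9.83595471e-01, -8.01408355e-04]), 'contact_force': array([-0.20150237,  0.05034914,  0.14318937]), 'moment': array([ 0.05147746,  0.03755396, -0.01212754]), 'gripper_force': 0.0, 'width': 0.08566564110825307}
```

View pics/top0.png

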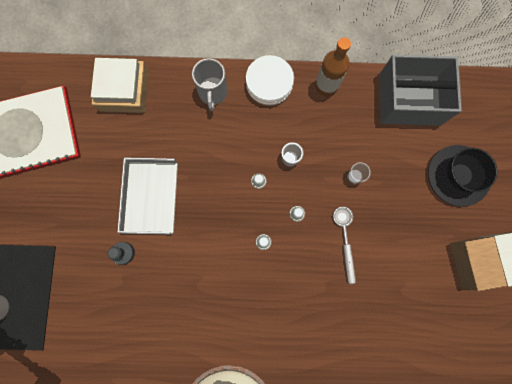

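View pics/sc0.png

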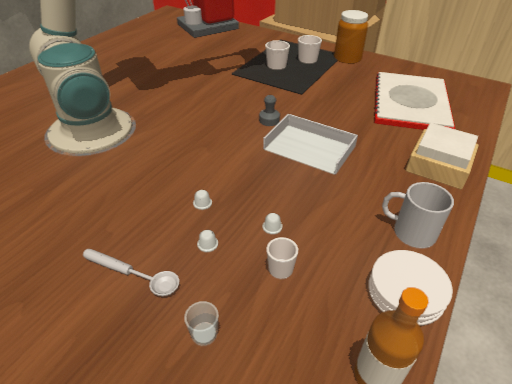

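Top view: the capsules are at about (259,181), (297,213) and (263,242), the cup at (291,155), glass at (359,174), tamper at (120,253), and the tray around (148,196), open to the right (world -y). Next I'll measure them.

Run:
```python
from h import *
from scipy import ndimage as nd
for f in('top0','sc0'):
    d=load(f); W=world(d); z=W[...,2]
    ok=(d['range_z']>0)&(z>.008)&(z<.09)&(W[...,0]>.2)&(W[...,0]<.75)&(W[...,1]>-.4)&(W[...,1]<.4)
    l,n=nd.label(ok)
    print(f,'floor',np.median(z[(abs(z)<.02)&(d['range_z']>0)]))
    for i in range(1,n+1):
        m=l==i
        if m.sum()<25: continue
        p=W[m]; t=p[p[:,2]>p[:,2].max()-.008]
        print(m.sum(),'pix',np.argwhere(m).mean(0).round()[::-1],'min',p.min(0).round(3),'max',p.max(0).round(3),'topmid',((t.max(0)+t.min(0))/2).round(3), 'topmean',t.mean(0).round(3))
d=load('top0')
# bright blobs rims: rays
g=d['img'].astype(int)
for u,v in((259,181),(297,213),(263,242)):
    c=d['img'][v-14:v+15,u-14:u+15]; mx=c.max(2); s=(mx.astype(int)-c.min(2))
    m=((mx>95)&(s<40)).astype(np.uint8); l,n=nd.label(m); k=np.bincount(l[l>0]).argmax(); m=(l==k)
    q=np.argwhere(m)[:,::-1]+[u-14,v-14]; (cx,cy),r=cv2.minEnclosingCircle(q.astype(np.float32))
    print('rim',cx,cy,r,m.sum(),ray(d,cx,cy,.003).round(4),'diam',(2*r)/d['fx']*.95)
# tray walls
W=world(d); m=(W[...,2]>.02)&(W[...,2]<.05)&(d['range_z']>0); m[:,:100]=0;m[:,190:]=0;m[:150]=0;m[238:]=0
q=np.argwhere(m); r=cv2.minAreaRect(W[m][:,:2].astype(np.float32)); print('tray',r,cv2.boxPoints(r).round(3).tolist())
for u,v in((125,158),(177,158),(173,234),(118,233)): print(ray(d,u,v,.035).round(3))
cr=lambda a,x0,x1,y0,y1:cv2.resize(a[y0:y1,x0:x1,::-1],None,fx=4,fy=4,interpolation=cv2.INTER_CUBIC)
cv2.imwrite('pics/crop.png',cr(d['img'],110,310,135,270))
```

```text
top0 floor 0.0005294605111144217
280 pix [292. 153.] min [ 0.632 -0.169  0.008] max [ 0.687 -0.116  0.062] topmid [ 0.659 -0.143  0.058] topmean [ 0.659 -0.143  0.058]
695 pix [134. 191.] min [0.441 0.167 0.008] max [0.639 0.302 0.04 ] topmid [0.54  0.234 0.036] topmean [0.539 0.264 0.036]
273 pix [359. 172.] min [ 0.588 -0.343  0.008] max [ 0.639 -0.293  0.059] topmid [ 0.613 -0.318  0.055] topmean [ 0.614 -0.32   0.054]
121 pix [258. 180.] min [ 0.576 -0.073  0.009] max [ 0.606 -0.04   0.035] topmid [ 0.592 -0.056  0.031] topmean [ 0.592 -0.057  0.03 ]
128 pix [297. 213.] min [ 0.49  -0.178  0.008] max [ 0.522 -0.146  0.033] topmid [ 0.507 -0.162  0.029] topmean [ 0.507 -0.163  0.029]
457 pix [347. 248.] min [ 0.329 -0.311  0.008] max [ 0.525 -0.257  0.022] topmid [ 0.428 -0.284  0.018] topmean [ 0.393 -0.296  0.018]
132 pix [263. 241.] min [ 0.411 -0.09   0.008] max [ 0.445 -0.058  0.034] topmid [ 0.429 -0.074  0.03 ] topmean [ 0.429 -0.074  0.03 ]
456 pix [121. 253.] min [0.362 0.262 0.008] max [0.416 0.313 0.078] topmid [0.39  0.291 0.074] topmean [0.389 0.29  0.074]
sc0 floor 0
[... 1083 characters left out ...]
258.3999938964844 180.39999389648438 7.766702651977539 189 [ 0.5926 -0.0576  0.003 ] diam 0.041426508994045326
rim 296.84783935546875 213.28260803222656 7.935630798339844 196 [ 0.506 -0.163  0.003] diam 0.042327548172214916
rim 263.1415100097656 241.6761016845703 7.969326972961426 200 [ 0.4279 -0.0749  0.003 ] diam 0.042507278869214175
tray ((0.539941668510437, 0.23453828692436218), (0.19799929857254028, 0.13351470232009888), 0.32896119356155396) [[0.4410000145435333, 0.3009999990463257], [0.4410000145435333, 0.16699999570846558], [0.6389999985694885, 0.1679999977350235], [0.6389999985694885, 0.3019999861717224]]
[0.636 0.297 0.035]
[0.64  0.16  0.035]
[0.44  0.157 0.035]
[0.438 0.297 0.035]
```

View pics/crop.png

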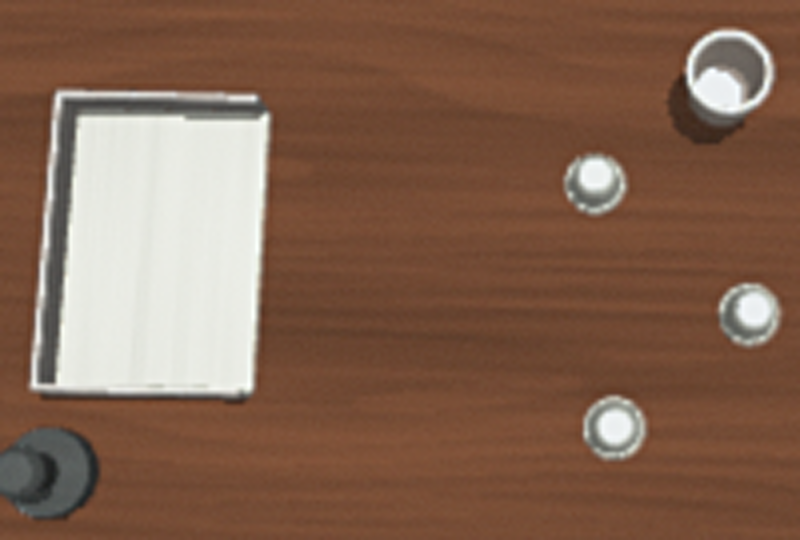

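Tray inside is x 0.443–0.633 and y 0.167–0.297, aligned with the world axes. The capsules are at (.592,-.059), (.506,-.165) and (.428,-.077). I'll push with the fingertips set 20 mm apart, which is narrower than a capsule, so each one rests against both tips without being gripped.

>>> play_rows --pt "-1.18 -0.92 0 1 20" --pt "-2.36 -1.85 0 2 20" --pt "-3.54 -2.77 0 3 20" --pt "-4.73 -3.7 0 4 20" --pt "-5.9 -4.6 0 5 20" --newtons 20

```text
clock: 0.72
position: [0.3599, 0.28, 0.2498]
ee_rot: [0.0, 0.581, 0.814, 0.0]
contact_force: [1.7, 0.5, 0.4]
width: 0.0197
gripper_force: 0.0
```

>>> play_rows --pt "-1.4 0.28 0 1 20" --pt "-2.8 0.56 0 1.92 20" --pt "-4.2 0.84 0 1.92 20" --pt "-5.6 1.12 0.5 1.92 20" --pt "-7.0 1.4 1.0 1.92 20"

```text
clock: 1.35
position: [0.5052, 0.0341, 0.2095]
ee_rot: [0.0, 0.707, 0.707, 0.0]
contact_force: [0.3, 0.3, -0.2]
width: 0.0202
gripper_force: 0.0
```

>>> play_rows --pt "-1.2 0.7 0.5 0 20" --pt "-2.4 1.4 1.0 0 20" --pt "-3.6 2.12 1.6 0 20" --pt "-3.6 2.12 2.4 0 20" --pt "-3.6 2.12 3.0 0 20"

```text
clock: 1.98
position: [0.5886, -0.1089, 0.0878]
ee_rot: [-0.001, 0.708, 0.707, -0.001]
contact_force: [0.4, -0.3, 0.4]
width: 0.0199
gripper_force: 0.0
```

Run:
```python
from h import *
d=grab('wrist','w1'); e=grab('scene','sc1'); s=manip.get_state(); print(s['position'])
cv2.imwrite('pics/w1b.png',np.hstack([cv2.resize(d['img'],(400,300)),cv2.resize(e['img'][130:322,120:376],(400,300))])[:,:,::-1])
```

```text
[ 0.58681047 -0.10772718  0.08662551]
```

View pics/w1b.png

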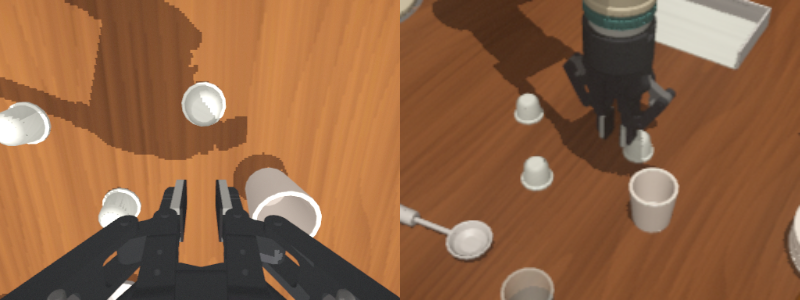

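The wrist view (left) shows the fingertips about 20 mm apart, with capsule 1 ahead at (203,104) and the cup to the right at (285,200). The linkage knuckles bulge outwards, so I'll check their height against the cup rim.

Run:
```python
from h import *
for f in ('sc1',):
    d=load(f); W=world(d); g=d['img'].max(2)
    m=(g<90)&(W[...,2]>.04)&(W[...,2]<.25)&(abs(W[...,0]-.587)<.09)&(abs(W[...,1]+.108)<.06)&(d['range_z']>0)
    p=W[m]
    for a in np.arange(.06,.2,.01):
        q=p[(p[:,2]>=a)&(p[:,2]<a+.01)]
        if len(q): print(round(a-.087,3),len(q),q[:,:2].min(0).round(3)-[.587,-.108],q[:,:2].max(0).round(3)-[.587,-.108])
```

```text
-0.027 8 [-0.015 -0.012] [0.014 0.006]
-0.017 34 [-0.023 -0.014] [0.02  0.009]
-0.007 65 [-0.025 -0.014] [0.022 0.01 ]
0.003 62 [-0.025 -0.014] [0.023 0.01 ]
0.013 59 [-0.029 -0.015] [0.025 0.008]
0.023 154 [-0.043 -0.016] [0.041 0.008]
0.033 195 [-0.049 -0.016] [0.047 0.01 ]
0.043 171 [-0.054 -0.021] [0.051 0.012]
0.053 209 [-0.058 -0.021] [0.058 0.006]
0.063 218 [-0.065 -0.021] [ 0.062 -0.002]
0.073 323 [-0.065 -0.023] [0.063 0.009]
0.083 200 [-0.053 -0.023] [0.042 0.003]
0.093 74 [-0.04  -0.014] [0.04  0.003]
0.103 75 [-0.025 -0.04 ] [0.038 0.004]
0.113 219 [-0.029 -0.041] [0.038 0.007]
```

Knuckles only get wide above the 58 mm cup rim when the tips are at about 12 mm, so there is room. Descending behind capsule 1.

>>> play_rows --pt "0.2 0.08 0.5 0 20" --pt "0.2 0.08 1.0 0 20" --pt "0.2 0.08 1.37 0 20" --pt "0.3 0.08 1.37 0 20" --pt "0.5 0.08 1.37 0 20"

```text
clock: 2.7
position: [0.5931, -0.088, 0.036]
ee_rot: [0.001, 0.707, 0.707, 0.0]
contact_force: [-0.5, -0.0, 0.6]
width: 0.0198
gripper_force: 0.0
```

>>> play_rows --pt "0.3 0 0 0 20" --pt "0.7 0 0 0 20" --pt "1.2 0 0 0 20" --pt "1.7 0 0 0 20" --pt "2.2 0 0 0 20"

```text
clock: 3.32
position: [0.5924, 0.0016, 0.0353]
ee_rot: [0.0, 0.707, 0.707, 0.0]
contact_force: [-0.6, -1.3, 1.1]
width: 0.0198
gripper_force: 0.3
```

```bash
cat >> h.py <<'E'
from scipy import ndimage as nd
def caps(n='scene',f='tmp'):
    d=grab(n,f); W=world(d); z=W[...,2]; g=d['img'].astype(int)
    m=(d['range_z']>0)&(z>.02)&(z<.04)&(g.min(2)>110)&(W[...,0]>.38)&(W[...,0]<.625)&(W[...,1]>-.25)&(W[...,1]<.29)
    l,k=nd.label(m)
    for i in range(1,k+1):
        q=W[l==i]
        if len(q)>15: print(n,len(q),q.mean(0).round(3),((q.min(0)+q.max(0))/2).round(3),q.max(0).round(3))
    s=manip.get_state(); print(s['clock'],s['position'].round(4),s['contact_force'].round(1))
E
python3 - <<'E'
from h import *
caps('scene','sc2'); caps('top','t2')
E
```

```text
scene 54 [0.441 0.179 0.031] [0.441 0.183 0.03 ] [0.443 0.206 0.038]
scene 138 [ 0.429 -0.082  0.028] [ 0.427 -0.08   0.027] [ 0.441 -0.066  0.034]
scene 34 [0.586 0.012 0.027] [0.586 0.015 0.027] [0.592 0.023 0.033]
scene 177 [ 0.507 -0.17   0.029] [ 0.505 -0.169  0.027] [ 0.52  -0.156  0.033]
3.375 [0.5921 0.0039 0.0352] [-0.   2.  -0.1]
top 99 [ 0.507 -0.162  0.029] [ 0.507 -0.162  0.028] [ 0.52  -0.148  0.033]
top 35 [0.443 0.269 0.036] [0.443 0.268 0.035] [0.445 0.29  0.039]
top 103 [ 0.429 -0.074  0.029] [ 0.429 -0.074  0.027] [ 0.442 -0.061  0.034]
3.425 [0.5921 0.0025 0.0351] [ 0.   0.2 -0.7]
```

>>> play_rows --pt "0.4 0 0.05 0 20" --pt "0.9 0 0.1 0 20" --pt "1.4 0 0.1 0 20" --pt "1.9 0 0.1 0 20" --pt "2.4 0 0.1 0 20"

```text
clock: 4.05
position: [0.5924, 0.0975, 0.0312]
ee_rot: [-0.0, 0.707, 0.707, 0.0]
contact_force: [-0.0, -0.2, 1.0]
width: 0.0199
gripper_force: 0.0
```

>>> play_rows --pt "0.5 0 0 0 20" --pt "1.0 0 0 0 20" --pt "1.5 0 0 0 20" --pt "2.0 0 0 0 20" --pt "2.4 0 0 0 20"

```text
clock: 4.68
position: [0.5924, 0.1933, 0.0312]
ee_rot: [-0.0, 0.707, 0.707, 0.0]
contact_force: [0.0, 0.4, 0.9]
width: 0.0198
gripper_force: 0.1
```

>>> play_rows --pt "0.25 0 0 0 20" --pt "0.4 0 0 0 20" --pt "0.5 0 0 0 20" --pt "0.55 0 0 0 20" --pt "0.55 0 0 0 20"

```text
clock: 5.3
position: [0.5924, 0.2137, 0.0312]
ee_rot: [-0.0, 0.707, 0.707, 0.0]
contact_force: [0.4, 0.1, -0.1]
width: 0.0198
gripper_force: 0.0
```

Run:
```python
from h import *
caps('scene','sc3')
d=load('sc3'); cv2.imwrite('pics/sc3c.png',cv2.resize(d['img'][60:252,180:436,::-1],(512,384)))
```

```text
scene 85 [0.44  0.251 0.03 ] [0.439 0.251 0.029] [0.443 0.29  0.039]
scene 52 [0.441 0.177 0.03 ] [0.44  0.18  0.029] [0.443 0.198 0.038]
scene 38 [0.586 0.227 0.028] [0.586 0.231 0.026] [0.594 0.243 0.033]
scene 138 [ 0.429 -0.082  0.028] [ 0.427 -0.08   0.027] [ 0.442 -0.066  0.034]
scene 175 [ 0.507 -0.17   0.029] [ 0.504 -0.168  0.027] [ 0.519 -0.155  0.034]
5.35 [0.5924 0.2136 0.0312] [ 0.7 -0.9 -0.1]
```

View pics/sc3c.png

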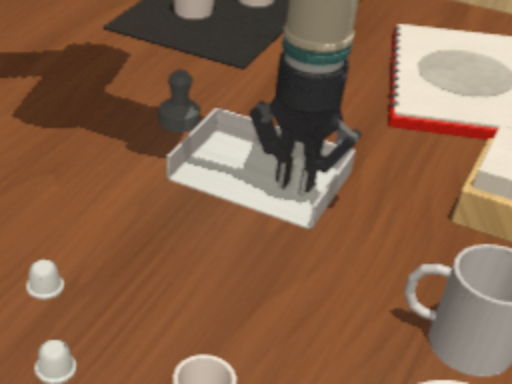

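Capsule 1 is in the tray ahead of the fingers at about crop pixel (300,165). Now I'll back off, rise, and go behind capsule 2.

>>> play_rows --pt "-0.6 0 0 0 20" --pt "-1.2 0 -0.7 0 20" --pt "-2.4 -0.4 -1.5 0 20" --pt "-3.9 -0.8 -1.5 0 20" --pt "-5.4 -1.2 -1.5 0 20"

```text
clock: 5.98
position: [0.5442, -0.0039, 0.092]
ee_rot: [0.001, 0.707, 0.707, 0.001]
contact_force: [0.2, -1.0, 0.6]
width: 0.02
gripper_force: 0.0
```

>>> play_rows --pt "-1.5 -0.4 0 0 20" --pt "-3.0 -0.8 0 0 20" --pt "-4.3 -0.95 0 0 20" --pt "-5.3 -0.95 0 0 20" --pt "-5.3 -0.95 0 0 20"

```text
clock: 6.6
position: [0.5067, -0.2175, 0.0914]
ee_rot: [0.001, 0.709, 0.706, -0.0]
contact_force: [0.4, 0.8, 1.0]
width: 0.02
gripper_force: 0.0
```

>>> play_rows --pt "0 0 0.6 0 20" --pt "0 0 1.2 0 20" --pt "0.1 0 1.5 0 20" --pt "0.3 0 1.5 0 20" --pt "0.6 0 1.5 0 20"

```text
clock: 7.22
position: [0.5071, -0.1894, 0.0318]
ee_rot: [0.001, 0.707, 0.707, 0.0]
contact_force: [-1.0, 0.2, 0.8]
width: 0.0202
gripper_force: 0.0
```

>>> play_rows --pt "0.3 0 0 0 20" --pt "0.7 0 0 0 20" --pt "1.2 0.05 0 0 20" --pt "1.7 0.1 0 0 20" --pt "2.2 0.15 0 0 20"

```text
clock: 7.85
position: [0.5127, -0.1005, 0.0313]
ee_rot: [0.0, 0.707, 0.707, 0.0]
contact_force: [0.5, -0.6, 1.4]
width: 0.0199
gripper_force: 0.2
```

Run:
```python
from h import *
caps('scene','sc4'); caps('top','t4')
```

```text
scene 111 [0.44  0.208 0.032] [0.44  0.225 0.029] [0.443 0.29  0.038]
scene 99 [0.593 0.229 0.028] [0.592 0.233 0.027] [0.607 0.248 0.033]
scene 85 [ 0.427 -0.086  0.028] [ 0.428 -0.083  0.027] [ 0.439 -0.073  0.033]
7.9 [ 0.5122 -0.0983  0.0312] [0.  2.2 0.4]
top 100 [0.594 0.236 0.029] [0.594 0.238 0.027] [0.608 0.251 0.034]
top 92 [0.443 0.228 0.034] [0.443 0.228 0.03 ] [0.445 0.289 0.04 ]
7.95 [ 0.5122 -0.0996  0.0311] [ 0.  -0.3 -0.5]
```

>>> play_rows --pt "0.4 0.03 0 0 20" --pt "0.9 0.08 0 0 20" --pt "1.4 0.13 0 0 20" --pt "1.9 0.18 0 0 20" --pt "2.4 0.23 0 0 20"

```text
clock: 8.57
position: [0.5217, -0.0053, 0.0311]
ee_rot: [-0.0, 0.707, 0.707, 0.0]
contact_force: [-0.5, 0.1, 0.5]
width: 0.0197
gripper_force: 0.1
```

>>> play_rows --pt "0.5 0.05 0 0 20" --pt "1.0 0.1 0 0 20" --pt "1.5 0.15 0 0 20" --pt "2.0 0.2 0 0 20" --pt "2.5 0.25 0 0 20"

```text
clock: 9.2
position: [0.5316, 0.0948, 0.0312]
ee_rot: [-0.0, 0.707, 0.707, -0.0]
contact_force: [0.4, 0.8, 0.6]
width: 0.0199
gripper_force: 0.1
```

>>> play_rows --pt "0.5 0.05 0 0 20" --pt "1.0 0.1 0 0 20" --pt "1.5 0.15 0 0 20" --pt "1.9 0.15 0 0 20" --pt "2.25 0.15 0 0 20"

```text
clock: 9.82
position: [0.5375, 0.1849, 0.0312]
ee_rot: [-0.0, 0.707, 0.707, -0.0]
contact_force: [0.5, 0.8, 0.1]
width: 0.02
gripper_force: 0.1
```

>>> play_rows --pt "0.25 0 0 0 20" --pt "0.4 0 0 0 20" --pt "0.5 0 0 0 20" --pt "0.55 0 0 0 20" --pt "0.55 0 0 0 20"

```text
clock: 10.45
position: [0.5376, 0.2057, 0.0312]
ee_rot: [0.0, 0.707, 0.707, 0.0]
contact_force: [0.5, -0.4, 0.4]
width: 0.0202
gripper_force: 0.0
```

Run:
```python
from h import *
caps('scene','sc5'); caps('top','t5')
```

```text
scene 18 [0.395 0.268 0.027] [0.396 0.269 0.026] [0.404 0.276 0.03 ]
scene 68 [0.44  0.243 0.031] [0.439 0.244 0.029] [0.442 0.275 0.038]
scene 51 [0.44  0.178 0.03 ] [0.44 0.18 0.03] [0.442 0.198 0.038]
scene 27 [0.53  0.218 0.028] [0.53  0.22  0.026] [0.537 0.23  0.032]
scene 96 [0.593 0.23  0.028] [0.592 0.231 0.027] [0.607 0.244 0.033]
scene 138 [ 0.429 -0.083  0.028] [ 0.426 -0.08   0.027] [ 0.44  -0.066  0.034]
10.5 [0.5376 0.2057 0.0312] [-0.2 -0.5  0.4]
top 75 [0.443 0.219 0.035] [0.443 0.219 0.033] [0.445 0.272 0.039]
top 108 [ 0.429 -0.074  0.029] [ 0.429 -0.074  0.028] [ 0.442 -0.061  0.034]
10.55 [0.5376 0.2056 0.0312] [-0.   0.1 -0.2]
```

>>> play_rows --pt "-0.6 0 0 0 20" --pt "-1.2 0 -0.7 0 20" --pt "-2.2 -0.5 -1.5 0 20" --pt "-3.6 -1.0 -1.5 0 20" --pt "-5.0 -1.5 -1.5 0 20"

```text
clock: 11.18
position: [0.4774, 0.0043, 0.0919]
ee_rot: [0.001, 0.707, 0.708, 0.001]
contact_force: [0.3, -1.1, 0.5]
width: 0.02
gripper_force: 0.0
```

>>> play_rows --pt "-1.2 -0.5 0 0.3 20" --pt "-2.3 -1.0 0 0.7 20" --pt "-3.2 -1.45 0 1 20" --pt "-3.2 -1.45 0 1 20" --pt "-3.2 -1.45 0.3 1 20"

```text
clock: 11.8
position: [0.4206, -0.1224, 0.0795]
ee_rot: [0.001, 0.766, 0.643, 0.001]
contact_force: [0.4, 0.6, -0.6]
width: 0.0201
gripper_force: 0.0
```

>>> play_rows --pt "0 0 0.5 0 20" --pt "0 0 1.0 0 20" --pt "0.1 0 1.2 0 20" --pt "0.25 0 1.2 0 20" --pt "0.5 0 1.2 0 20"

```text
clock: 12.42
position: [0.4238, -0.1018, 0.0315]
ee_rot: [0.0, 0.766, 0.643, 0.0]
contact_force: [0.2, 0.2, 0.6]
width: 0.0203
gripper_force: 0.0
```

>>> play_rows --pt "0.3 0 0 0 20" --pt "0.7 0 0 0 20" --pt "1.2 0 0 0 20" --pt "1.7 0 0 0 20" --pt "2.2 0 0 0 20"

```text
clock: 13.05
position: [0.4387, -0.0144, 0.0315]
ee_rot: [0.0, 0.766, 0.643, 0.0]
contact_force: [-0.4, -0.4, 0.2]
width: 0.0198
gripper_force: 0.2
```

Run:
```python
from h import *
caps('scene','sc6'); caps('top','t6')
```

```text
scene 95 [0.44  0.205 0.033] [0.439 0.221 0.03 ] [0.442 0.279 0.038]
scene 94 [0.538 0.221 0.028] [0.537 0.223 0.027] [0.551 0.236 0.033]
scene 101 [0.593 0.229 0.027] [0.592 0.231 0.027] [0.607 0.245 0.033]
13.1 [ 0.4388 -0.0128  0.0315] [-0.3  1.4  0.7]
top 103 [0.594 0.236 0.029] [0.594 0.237 0.027] [0.607 0.252 0.034]
top 109 [0.539 0.228 0.029] [0.54  0.229 0.027] [0.554 0.244 0.034]
top 94 [0.443 0.228 0.034] [0.443 0.228 0.03 ] [0.445 0.289 0.039]
13.15 [ 0.4386 -0.0138  0.0315] [ 0.9 -0.1 -0.6]
```

>>> play_rows --pt "0.4 0.02 0 0 20" --pt "0.9 0.05 0 0 20" --pt "1.4 0.08 0 0 20" --pt "1.9 0.11 0 0 20" --pt "2.4 0.13 0 0 20"

```text
clock: 13.78
position: [0.4605, 0.0787, 0.0313]
ee_rot: [0.0, 0.766, 0.643, 0.0]
contact_force: [-0.2, 0.4, 0.3]
width: 0.0205
gripper_force: 0.2
```

>>> play_rows --pt "0.5 0 0 0 20" --pt "1.0 0 0 0 20" --pt "1.5 0 0 0 20" --pt "2.0 0 0 0 20" --pt "2.45 0 0 0 20"

```text
clock: 14.4
position: [0.4773, 0.1754, 0.0312]
ee_rot: [0.0, 0.766, 0.643, 0.0]
contact_force: [0.1, -0.5, -0.6]
width: 0.0194
gripper_force: 0.2
```

>>> play_rows --pt "0.3 0 0 0 20" --pt "0.5 0 0 0 20" --pt "0.65 0 0 0 20" --pt "0.7 0 0 0 20" --pt "0.7 0 0 0 20"

```text
clock: 15.02
position: [0.482, 0.2018, 0.0312]
ee_rot: [-0.0, 0.766, 0.643, -0.0]
contact_force: [0.5, 0.2, 1.4]
width: 0.02
gripper_force: 0.0
```

>>> play_rows --pt "-0.6 0 0 0 20" --pt "-1.2 0 -0.7 0 20" --pt "-2.2 0 -1.7 0 20" --pt "-3.4 0 -3 0 20" --pt "-4.4 0 -4 0 20"

```text
clock: 15.65
position: [0.4512, 0.0288, 0.191]
ee_rot: [0.0, 0.766, 0.643, 0.0]
contact_force: [1.7, 0.2, 0.6]
width: 0.0201
gripper_force: 0.0
```

Run:
```python
from h import *
caps('scene','sc7'); caps('top','t7')
a,b=load('sc7')['img'],load('t7')['img']
cv2.imwrite('pics/fin.png',np.hstack([cv2.resize(a,(400,300)),cv2.resize(b[100:292,90:346],(400,300))])[:,:,::-1])
```

```text
scene 131 [0.44  0.216 0.031] [0.44  0.225 0.03 ] [0.443 0.289 0.039]
scene 85 [0.486 0.217 0.028] [0.485 0.22  0.027] [0.499 0.233 0.033]
scene 93 [0.538 0.221 0.028] [0.537 0.224 0.027] [0.551 0.239 0.034]
scene 99 [0.593 0.229 0.027] [0.591 0.232 0.026] [0.607 0.246 0.032]
15.7 [0.4536 0.024  0.1964] [ 1.6 -4.3  2.4]
15.75 [0.4541 0.0265 0.1941] [0.6 0.3 1.1]
```

View pics/fin.png

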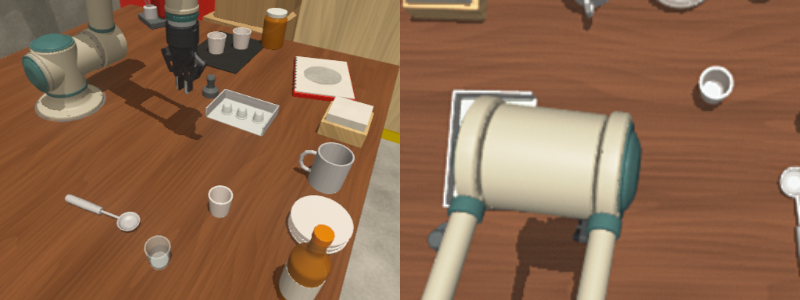

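The scene view shows all three capsules upright inside the tray, around (228–258,110). The cup, glass, spoon and tamper look untouched. I'll check those numerically and hand in.

Run:
```python
from h import *
a,b=load('sc0'),load('sc7')
ok=True
for n,(x0,x1,y0,y1) in dict(cup=(.6,.71,-.2,-.1),glass=(.57,.65,-.36,-.28),spoon=(.3,.54,-.33,-.25),tamper=(.34,.43,.24,.33)).items():
    r=[]
    for d in(a,b):
        W=world(d); m=(d['range_z']>0)&(W[...,2]>.01)&(W[...,2]<.08)&(W[...,0]>x0)&(W[...,0]<x1)&(W[...,1]>y0)&(W[...,1]<y1); r.append(W[m].mean(0))
    e=r[1]-r[0]; print(n,e.round(4)); ok&=abs(e).max()<.003
if ok: print(manip.sign_off())
```

```text
cup [-0.     -0.0001  0.0001]
glass [-0. -0.  0.]
spoon [-0.0005 -0.0001  0.    ]
tamper [-0.0004  0.0002  0.0002]
the job is handed in; nothing more can be done
None
```

All three capsules were pushed upright into the tray and lie fully inside it; the cup, glass, spoon and tamper measured within 1 mm of where they started, and I handed the job in at about 16 s on the robot's clock (no verdict was returned).

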